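# Unfold the crank and clamp the red specimen

## Task

Two specimen clamps stand on the bench, each with a handwheel whose crank with a yellow grip is folded flat. On the clamp that holds the red specimen, swing the crank up until it latches upright, then turn the wheel clockwise (seen from above) as far as it goes so that the jaw closes on the specimen, and let go with the crank still standing upright. Leave the crank of the other clamp folded.

Things in the scene. Friction and masses are not known exactly. Their poses are not given: they have to be found in the camera images.
- clamp_red: Fixed clamp holding the red specimen (30 mm wide, 20 high): grey base 190x112, blue housing, level aluminium handwheel 120 wide, black rim. mm: origin on the bench under the wheel's axis, z up, x to the specimen (at x=100). Wheel top z=60, rim 63, parts behind it under 62. Mid-wheel a fixed fork: two cheeks at x=+/-12.5, 6 thick, y -8..8, top z=92. The folded crank lies in it, locking the wheel.
- crank_red (a joint): Steel bar ending in a yellow swivelling grip: upright disc 26 mm wide, 22 thick, free to spin on a pin parallel to the hinge, 76 mm from it. Hinge on the wheel 48 mm off its axis, z=84. 0 = folded level, grip at (0,-28,84) in clamp_red, flat faces at x=+/-11 for the fingers. Swings up and outward; 1.571 = upright stop, grip z=160. Spring catch at 0.95-1.28 rad: up to 5 N, then held; else it falls.
- wheel_red (a joint): Handwheel angle, growing clockwise from above: 0 = jaw open, 1.75 = jaw closed on the specimen (end stop). Blocked (0.2 rad play) while the crank is folded. Steady friction, 2 to 4 N at the crank; stays where left. At angle w the crank's hinge is at 48 mm x (sin w, cos w) in x, y of clamp_red (start: on +y).
- crank_black (a joint): Crank angle of the other clamp, alike in shape but holding a black specimen: 0 = folded, as it must stay.

How it is judged:
On the way, in this order (a step that is already met when the one before it is completed fails the run):
1. the crank of the red specimen's clamp is swung up past its catch (above 1.35 rad) before the wheel has been turned (less than 0.5 rad) (value of joint crank_red above 1.35 rad and value of joint wheel_red below 0.5 rad), for 0.2 s.
2. the wheel is turned clockwise to its stop (within 10 degrees), the crank still latched (value of joint wheel_red above 1.57 rad and value of joint crank_red above 1.35 rad), for 0.2 s.
At the end, for the whole second after the job is handed in: The wheel of the red specimen's clamp stands within 10 degrees (0.18 rad) of its closed stop at 1.75 rad, its crank is latched upright (above 1.465 rad), and the other clamp's crank is folded (below 0.3 rad) (value of joint wheel_red above 1.57 rad and value of joint crank_red above 1.465 rad and value of joint crank_black below 0.3 rad); the robot touches nothing.
It fails at once if the other clamp's crank is swung up (more than 0.3 rad) (value of joint crank_black above 0.3 rad).
It also fails if it takes over 40 s, if anything falls off the work surface, if the arm or the gripper's body presses on something with over 40 N, if the wrist force passes 120 N, or if a joint passes its speed limit or range.

## Robot

A 6-joint arm with a two-finger parallel gripper is mounted at the origin on a cart in front of the work surface, level with it; the furniture and walls round the work are solid. World frame = base frame: x ahead of the robot, y to its left, z up, the work surface at z = 0. Lengths are in m, angles in rad, forces in N, time in s.
With the tool pointing down it reaches from about 0.35 to 0.975 m from the base axis. Payload 4.9 kg.
Tool frame: the origin (TCP) lies at the very end of the fingers, on their centre line; the grasp point (between the pads) lies 19 mm behind it; z points along the fingers, y is the line along which they close (so a half turn about z gives the same grasp; the last joint's range is limited). The gripper opens to 85 mm and grips with 20 to 120 N. Pads are 22 mm wide; open, the fingers measure 114 mm over their backs; the gripper's body (76 mm by 85 mm) begins 54 mm behind the grasp point. The pads swing forward as they close: fully open they stand 13 mm farther back than shut.
Start: joints at [-1.39, 0.053, 1.613, -0, 1.476, -0.119], TCP at [0.185, -0.597, 0.207] pointing down, gripper open.
Joint ranges: [-3.01, 3.01], [-1.01, 2.22], [0.06, 2.58], [-1.02, 4.17], [0.09, 2.62], [-3.14, 3.14]. Speed limits (rad/s): [2.57, 2.57, 3.14, 3.14, 3.14, 3.14].

## Interface

Orientations are given as a 3x3 rotation matrix whose columns are the frame's x, y, z axes.
In Python, from plant import r gives the robot as it stands. The module is installed in compiled form; this text tells all that it offers.
- The arm moves only by the shell command python3 -m crank 'ROWS'. ROWS is JSON, a list of rows, each a list of 7 numbers: the turn, a rotation vector about the tool's x, y, z normalised to -1 to 1, where 1 is 0.5 rad, then the shift along the tool's x, y, z normalised to -1 to 1, where 1 is 250 mm, then the gripper command: -1 is fully open, 1 is shut, values between are in proportion. A call has 1 to 12 rows; each row shifts and turns the commanded pose from where the row before left it, along the tool's axes as they then stand; what a row does not reach is not made up. A row lasts 1/12 s, in which the tool goes at most 41.7 mm and 7.16 degrees, less where a joint would pass 70% of its speed; a pose out of reach is approached as far as the arm can. A call with a number of a shift or a turn outside -1 to 1 is refused whole. A call with a gripper value outside its range is refused whole. The fingers move at their own pace and stop on an object; the grip force is fixed at half the most. Time passes only in rows, so rows that do not move let the fingers close. It gives the time, the measured TCP pose, the force, the opening and the grip force at its end, in the units of the state.
- r.read_state(): the state, without advancing time (a new reading comes with each control period).
- r.get_image(name): name is "scene" or "top" or "wrist"; returns a dict with "image" (480x640x3 uint8, blue, green, red), "vertical_fov" (degrees; the focal length in pixels is half the picture's height over the tangent of half this angle, whatever the lens; pixels are square), "cx", "cy" (the principal point, pixels), "T" (4x4, takes a point from camera to world coordinates). Camera axes: x right, y up, looking along -z (the intrinsics and any distortion apply to the point x, -y, -z); pixel columns grow to the right and rows downward; lengths in m; the calibration is good to about 2 mm. A picture is of the moment at which its call begins. There is no depth.
- r.finish_job(): hands the job in; it is judged then, once.
The state is a dict: "t": time; "joint_pos": joint angles; "joint_velocities": joint speeds; "joint_efforts": joint torques, N m; "position": TCP position; "orientation": TCP orientation; "contact_force": force on the tool from outside, world axes, zero at the start; "moment": the same for the moment, N m; "grip_width": finger opening in m; "grasp_force": force on a finger pad.
Only numpy, scipy, OpenCV 4.12 (cv2) and the standard library are available. Lean on these libraries where they do the work, as an engineer would, in place of code of your own. Each camera call takes 0.05 s, during which the arm holds its last target. There are 200 camera calls.

## Working session

There is one attempt and no reset: what is moved stays moved. The work goes in short steps, Python scripts to look and compute and a shell command to move; the robot and the scene stay as the last step left them, time stands still between calls to the robot, and variables do not carry over. Pictures are saved under pics/ and viewed, at most 10 in all, crops included, and the job is handed in when it is done.

```bash
mkdir -p pics
python3 - <<'E'
from plant import r
import cv2,numpy as np
for n in("scene","top"):
    d=r.get_image(n);cv2.imwrite(f"pics/{n}0.png",d["image"]);print(n,d["vertical_fov"],d["cx"],d["cy"],[k for k in d]);print(np.round(d["T"],3))
s=r.read_state();print(s["t"],s["position"],np.round(s["orientation"],3))
E
```

```text
scene 53.323628161036204 314.410857797913 235.70107615663082 ['image', 'vertical_fov', 'cx', 'cy', 'T']
[[ 1.    -0.011 -0.018  0.425]
 [-0.008  0.621 -0.784 -0.705]
 [ 0.02   0.784  0.621  0.654]
 [ 0.     0.     0.     1.   ]]
top 56.39464467510776 309.8902310488106 227.86574481991858 ['image', 'vertical_fov', 'cx', 'cy', 'T']
[[-0.006  0.99  -0.143  0.337]
 [-1.    -0.01  -0.025  0.004]
 [-0.026  0.143  0.989  0.923]
 [ 0.     0.     0.     1.   ]]
0.1 [ 0.18444467 -0.5965325   0.20587896] [[ 0.955  0.295 -0.   ]
 [ 0.295 -0.955  0.002]
 [ 0.    -0.002 -1.   ]]
```

View pics/top0.png

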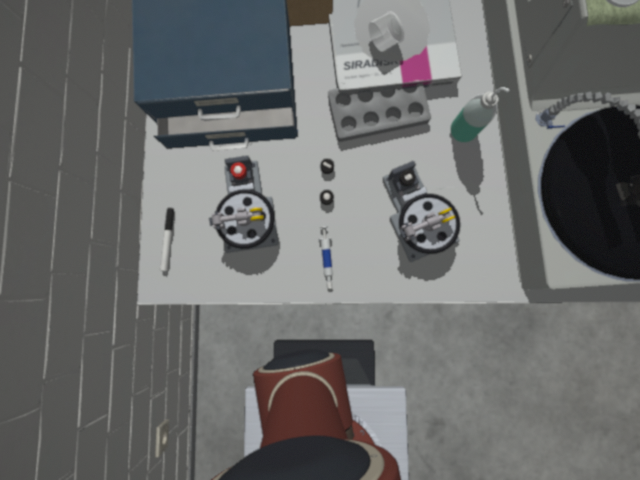

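View pics/scene0.png

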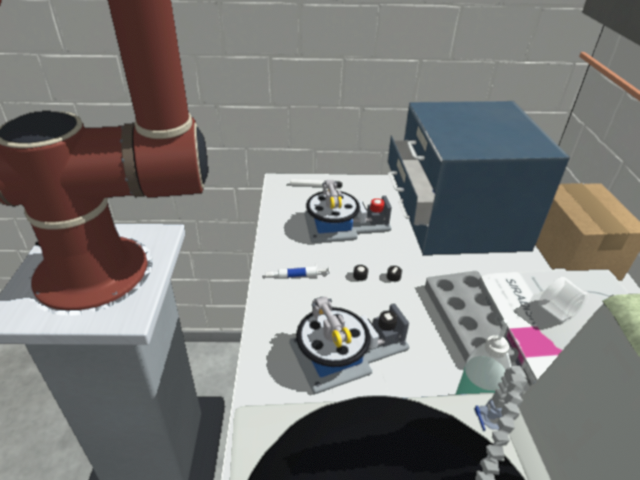

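The top view shows the red-specimen clamp at left, with its wheel near (245,219), specimen at (239,170) and yellow grip at (258,214). The black one is at right, with its wheel near (429,222). In the scene view, the red clamp is the far one (wheel 332,206; specimen 377,206).

```bash
cat > h.py <<'E'
from plant import r
import cv2,numpy as np
def ray(d,u,v):
    f=240/np.tan(np.radians(d["vertical_fov"]/2));T=np.array(d["T"])
    return T[:3,3],T[:3,:3]@np.array([(u-d["cx"])/f,-(v-d["cy"])/f,-1])
def onz(d,p,z):
    o,w=ray(d,*p);return o+w*(z-o[2])/w[2]
def tri(a,b):
    (o1,w1),(o2,w2)=a,b
    s=np.linalg.lstsq(np.c_[w1,-w2],o2-o1,rcond=None)[0]
    p,q=o1+w1*s[0],o2+w2*s[1];return (p+q)/2,np.linalg.norm(p-q)
def blob(d,lo,hi,box):
    x0,y0,x1,y1=box;h=cv2.cvtColor(d["image"][y0:y1,x0:x1],cv2.COLOR_BGR2HSV)
    m=cv2.inRange(h,np.array(lo),np.array(hi));n,l,s,c=cv2.connectedComponentsWithStats(m)
    i=1+np.argmax(s[1:,4]);return c[i]+[x0,y0],s[i]+[x0,y0,0,0,0]
Y=((18,120,90),(35,255,255));R=((0,150,80),(8,255,255))
E
python3 - <<'E'
from h import *
t=r.get_image("top");s=r.get_image("scene")
bt=(205,145,285,260);bs=(295,165,400,250)
for n,c in(("Y",Y),("R",R)):
    a,sa=blob(t,*c,bt);b,sb=blob(s,*c,bs)
    print(n,a,sa,b,sb,tri(ray(t,*a),ray(s,*b)),onz(t,a,.09),onz(s,b,.09))
for d,b in((t,(205,180,285,260)),(s,(295,180,365,235))):
    g=cv2.cvtColor(d["image"],cv2.COLOR_BGR2GRAY)[b[1]:b[3],b[0]:b[2]]
    m=(g<60).astype(np.uint8)
    cs,_=cv2.findContours(m,cv2.RETR_EXTERNAL,cv2.CHAIN_APPROX_NONE);c=max(cs,key=cv2.contourArea)
    e=cv2.fitEllipse(cv2.convexHull(c));p=np.array(e[0])+b[:2];print(p,e,onz(d,p,.061))
c=t["image"][140:265,185:305];cv2.imwrite("pics/crop1.png",cv2.resize(c,None,fx=5,fy=4.8*1,interpolation=cv2.INTER_CUBIC)[:600,:800])
E
```

```text
Y [256.61818182 217.47272727] [250 215  14   6  55] [331.91891892 202.02702703] [330 197   5  11  37] (array([0.47934718, 0.12588402, 0.08703458]), np.float64(0.0006842225669883465)) [0.47849847 0.1254244  0.09      ] [0.47940427 0.12164703 0.09      ]
R [238.37391304 169.95652174] [231 163  15  15 115] [376.9223301  206.67961165] [370 200  14  12 103] (array([0.58373186, 0.16995169, 0.04604904]), np.float64(0.0004625077241537866)) [0.57161616 0.16165029 0.09      ] [0.57205214 0.10665513 0.09      ]
[244.1878891  219.88321686] ((39.187889099121094, 39.883216857910156), (57.87939453125, 61.72967529296875), 28.076171875) [0.47888413 0.15403596 0.061     ]
[332.34203339 209.5318985 ] ((37.34203338623047, 29.531898498535156), (47.53889465332031, 51.43545913696289), 89.15625762939453) [0.48206543 0.13559134 0.061     ]
```

View pics/crop1.png

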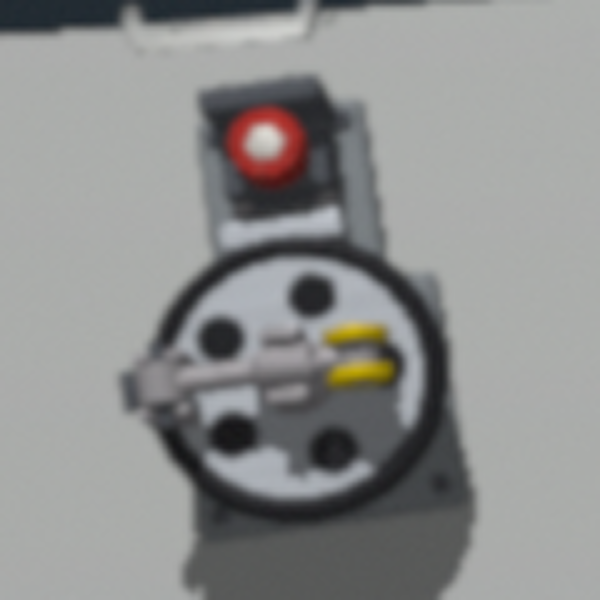

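The crop shows two yellow rings of the grip around crop (360,355), the hinge at left near (150,385) and the red specimen at the top. The clamp yaw is about 9°. I'm moving above it now.

```bash
python3 -m crank '[[0,0,0,0.0907,-0.1096,0,-1],[0,0,0,0.0907,-0.1096,0,-1],[0,0,0,0.0907,-0.1096,0,-1],[0,0,0,0.0907,-0.1096,0,-1],[0,0,0,0.0907,-0.1096,0,-1],[0,0,0,0.0907,-0.1096,0,-1],[0,0,0,0.0907,-0.1096,0,-1],[0,0,0,0.0907,-0.1096,0,-1],[0,0,0,0.0907,-0.1096,0,-1],[0,0,0,0.0907,-0.1096,0,-1],[0,0,0,0.0907,-0.1096,0,-1]]'
python3 -m crank '[[0,0,0,0.0907,-0.1096,0,-1],[0,0,0,0.0907,-0.1096,0,-1],[0,0,0,0.0907,-0.1096,0,-1],[0,0,0,0.0907,-0.1096,0,-1],[0,0,0,0.0907,-0.1096,0,-1],[0,0,0,0.0907,-0.1096,0,-1],[0,0,0,0.0907,-0.1096,0,-1],[0,0,0,0.0907,-0.1096,0,-1],[0,0,0,0.0907,-0.1096,0,-1],[0,0,0,0.0907,-0.1096,0,-1],[0,0,0,0.0907,-0.1096,0,-1]]'
python3 -m crank '[[0,0,-0.239,0,0,0,-1],[0,0,-0.239,0,0,0,-1],[0,0,-0.239,0,0,0,-1],[0,0,-0.239,0,0,0,-1],[0,0,-0.239,0,0,0,-1],[0,0,-0.239,0,0,0,-1],[0,0,-0.239,0,0,0,-1],[0,0,-0.239,0,0,0,-1],[0,0,-0.239,0,0,0,-1],[0,0,-0.239,0,0,0,-1],[0,0,-0.239,0,0,0,-1],[0,0,-0.239,0,0,0,-1]]'
python3 - <<'E'
from h import *
d=r.get_image("wrist");cv2.imwrite("pics/w1.png",d["image"]);print(np.round(d["T"],3))
s=r.read_state();print(s["t"],s["position"],np.round(s["orientation"],3),s["joint_pos"])
E
```

```text
t: 1.12
position: [0.334, -0.2338, 0.2069]
orientation: [[0.956, 0.295, 0.0], [0.295, -0.956, -0.0], [0.0, 0.0, -1.0]]
contact_force: [1.4, -0.9, 0.4]
grip_width: 0.0852
grasp_force: 0.0
t: 2.03
position: [0.4834, 0.1281, 0.2069]
orientation: [[0.955, 0.296, 0.0], [0.296, -0.955, -0.0], [0.0, 0.0, -1.0]]
contact_force: [0.2, -1.6, 0.4]
grip_width: 0.0855
grasp_force: 0.0
t: 3.03
position: [0.483, 0.1261, 0.2068]
orientation: [[-0.168, 0.986, -0.0], [0.986, 0.168, -0.0], [0.0, -0.0, -1.0]]
contact_force: [0.0, -0.4, -0.1]
grip_width: 0.0853
grasp_force: 0.0
[[ 0.986 -0.163 -0.045  0.472]
 [ 0.169  0.948  0.27   0.193]
 [-0.001 -0.274  0.962  0.373]
 [ 0.     0.     0.     1.   ]]
3.0833 [0.48297504 0.12608939 0.20677271] [[-0.172  0.985 -0.   ]
 [ 0.985  0.172 -0.   ]
 [ 0.    -0.    -1.   ]] [ 1.06171590e-01 -2.54929944e-01  1.89892284e+00 -8.40675150e-06
  1.49800223e+00 -6.62586512e-02]
```

View pics/w1.png

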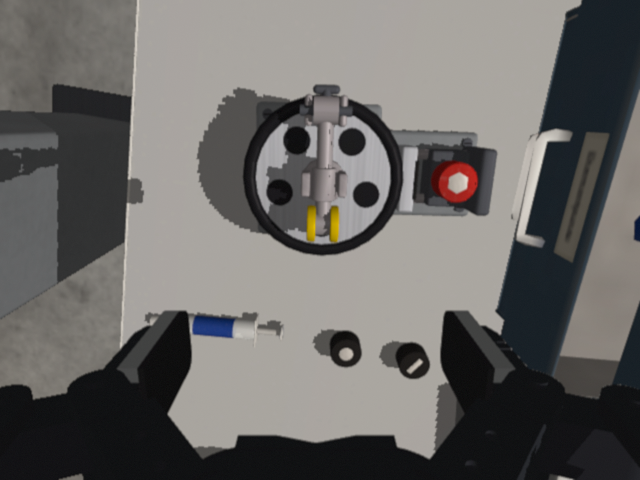

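The wrist view shows the wheel centred near (323,174), grip rings around (323,224), hinge at (326,105), and the crank almost vertical in the picture, so the tool is nearly aligned with it.

Run:
```python
from h import *
d=r.get_image("wrist");R0=np.array(r.read_state()["orientation"]);p0=np.array(r.read_state()["position"])
h=cv2.cvtColor(d["image"],cv2.COLOR_BGR2HSV);m=cv2.inRange(h,np.array(Y[0]),np.array(Y[1]));m[:190]=0;m[260:]=0
x,y,w,hh=cv2.boundingRect(m);c=(x+w/2-.5,y+hh/2-.5);print(x,y,w,hh)
g=onz(d,c,.086);print("grip",g)
gray=cv2.cvtColor(d["image"],cv2.COLOR_BGR2GRAY);k=(gray<45).astype(np.uint8);k[:, :235]=0;k[:,410:]=0;k[:90]=0;k[262:]=0
cs,_=cv2.findContours(k,cv2.RETR_EXTERNAL,cv2.CHAIN_APPROX_NONE);cc=max(cs,key=lambda c:cv2.boundingRect(c)[2]);e=cv2.fitEllipse(cv2.convexHull(cc));print(e)
wc=onz(d,e[0],.061);print("wheel",wc)
rb,_=blob(d,*R[:2] if 0 else ((0,150,80),(8,255,255)),(425,140,500,220));sp=onz(d,rb,.046);print("spec",sp)
a=sp-wc;b=g-wc;print(np.degrees(np.arctan2(a[1],a[0])),np.linalg.norm(a[:2]),np.degrees(np.arctan2(b[0],-b[1])),np.linalg.norm(b[:2]),"tool y",np.degrees(np.arctan2(R0[1,1],R0[0,1])))
print("grip in tool mm",1e3*R0.T@(g-p0))
```

```text
306 205 33 38
grip [0.48719031 0.12699629 0.086     ]
((321.84210205078125, 173.32762145996094), (158.90475463867188, 162.08526611328125), 141.47015380859375)
wheel [0.48177742 0.15848166 0.061     ]
spec [0.58700483 0.16818158 0.046     ]
5.266676726312746 0.10567353595478031 9.75478381030131 0.03194725743563329 tool y 9.322036054872395
grip in tool mm [  0.18962074   4.33067919 120.79438493]
```

```bash
python3 -m crank '[[0,0,0.06,0,0.017,0,-1],[0,0,0,0,0,0.11,-1],[0,0,0,0,0,0.11,-1],[0,0,0,0,0,0.11,-1],[0,0,0,0,0,0.11,-1],[0,0,0,0,0,0.07,-1],[0,0,0,0,0,0.038,-1],[0,0,0,0,0,0,-1],[0,0,0,0,0,0,-1]]'
python3 - <<'E'
from h import *
d=r.get_image("wrist");cv2.imwrite("pics/w2.png",d["image"])
s=r.read_state();print(s["t"],s["position"],np.round(s["orientation"],3),s["contact_force"])
E
```

```text
t: 3.88
position: [0.4875, 0.1269, 0.0703]
orientation: [[-0.131, 0.991, -0.0], [0.991, 0.131, 0.0], [0.0, 0.0, -1.0]]
contact_force: [0.3, -0.6, 0.4]
grip_width: 0.0855
grasp_force: 0.0
3.9333 [0.48836715 0.12691479 0.07137631] [[-0.132  0.991  0.002]
 [ 0.991  0.132  0.   ]
 [-0.     0.002 -1.   ]] [0.56624234 0.4099547  0.99738328]
```

View pics/w2.png

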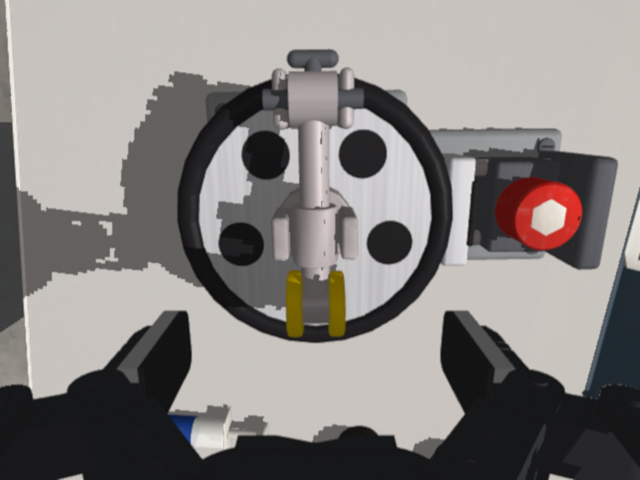

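The grip is centred between the fingers (grip x≈316; finger edges 187 and 443, mid 315), and the bar is vertical in the picture, so the alignment is good. Next I check the offset along the bar.

Run:
```python
from h import *
d=r.get_image("wrist");s=r.read_state();R0=np.array(s["orientation"]);p0=np.array(s["position"])
h=cv2.cvtColor(d["image"],cv2.COLOR_BGR2HSV);m=cv2.inRange(h,np.array(Y[0]),np.array(Y[1]));m[:250]=0;m[350:]=0;m[:,:270]=0;m[:,370:]=0
x,y,w,hh=cv2.boundingRect(m);print(x,y,w,hh)
for yy,z in((y,.093),(y+hh/2,.086),(y+hh,.079)):print(1e3*R0.T@(onz(d,(x+w/2-.5,yy),z)-p0))
# cheeks: top z=.092, clamp y centre 0
for uv in((281,207),(281,260),(350,207),(350,260)):print("cheek",1e3*R0.T@(onz(d,uv,.092)-p0))
```

```text
284 269 59 66
[ 16.78145277  -1.32457688 -21.12146597]
[  0.69788595  -1.39256533 -14.12054521]
[-17.31734208  -1.46258996  -7.11949888]
cheek [ 39.45009766 -12.53348816 -20.15783882]
cheek [ 19.89089776 -12.96034947 -20.15782969]
cheek [ 39.45700649  11.67509803 -20.08261512]
cheek [ 19.89249773  12.12445641 -20.07988292]
```

```bash
python3 -m crank '[[0,0,0,0.004,-0.004,0,1],[0,0,0,0,0,0,1],[0,0,0,0,0,0,1],[0,0,0,0,0,0,1],[0,0,0,0,0,0,1],[0,0,0,0,0,0,1],[0,0,0,0,0,0,1],[0,0,0,0,0,0,1],[0,0,0,0,0,0,1]]'
```

```text
t: 4.73
position: [0.4869, 0.1277, 0.0706]
orientation: [[-0.132, 0.991, 0.002], [0.991, 0.132, 0.0], [-0.0, 0.002, -1.0]]
contact_force: [2.1, 0.0, 1.5]
grip_width: 0.0167
grasp_force: 58.7
```

```bash
python3 -m crank '[[0,0,0,0.001,0,-0.024,1],[0,0,0,0.0026,0,-0.0236,1],[0,0,0,0.0112,0,-0.0464,1],[0,0,0,0.0184,0,-0.044,1],[0,0,0,0,0,0,1]]'
python3 - <<'E'
from h import *
d=r.get_image("wrist");cv2.imwrite("pics/w3.png",d["image"])
print(r.read_state()["contact_force"],r.read_state()["position"])
E
```

```text
t: 5.15
position: [0.4857, 0.1368, 0.1073]
orientation: [[-0.133, 0.991, 0.002], [0.991, 0.133, 0.001], [0.001, 0.002, -1.0]]
contact_force: [0.7, -0.8, 0.1]
grip_width: 0.0167
grasp_force: 58.7
[ 2.10946009 -0.6342967  -0.29238981] [0.48549303 0.13626877 0.10597658]
```

View pics/w3.png

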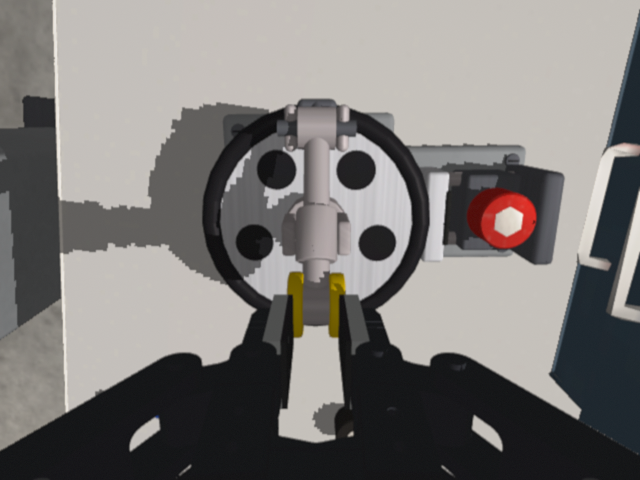

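The yellow grip (about 316,305) is held between both fingers and the crank is rising, with low forces. I'm continuing the arc.

```bash
python3 -m crank '[[0,0,0,0.0248,0,-0.0408,1],[0,0,0,0.0308,0,-0.0364,1],[0,0,0,0.0364,0,-0.0308,1],[0,0,0,0.0408,0,-0.0248,1],[0,0,0,0.044,0,-0.0184,1],[0,0,0,0,0,0,1]]'
python3 -m crank '[[0,0,0,0.0464,0,-0.0112,1],[0,0,0,0.0476,0,-0.0036,1],[0,0,0,0,0,0,1],[0,0,0,0,0,0,1]]'
python3 - <<'E'
from h import *
d=r.get_image("wrist");cv2.imwrite("pics/w4.png",d["image"])
s=r.read_state();print(s["contact_force"],s["position"],s["moment"])
E
```

```text
t: 5.7
position: [0.4794, 0.1818, 0.1437]
orientation: [[-0.135, 0.991, 0.001], [0.991, 0.135, 0.001], [0.001, 0.002, -1.0]]
contact_force: [2.4, -1.2, 4.3]
grip_width: 0.0162
grasp_force: 60.0
t: 6.03
position: [0.4762, 0.2036, 0.1467]
orientation: [[-0.134, 0.991, 0.0], [0.991, 0.134, -0.001], [-0.001, 0.0, -1.0]]
contact_force: [1.2, -1.4, 6.8]
grip_width: 0.0167
grasp_force: 61.8
[ 1.57903971 -1.38202482  6.97552192] [0.47625002 0.20352409 0.14668657] [-0.12247414 -0.4023382  -0.00870383]
```

View pics/w4.png

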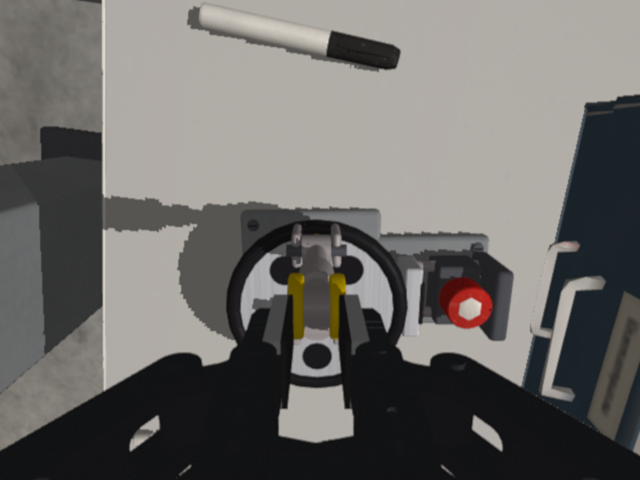

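The crank is nearly upright, with the grip held at (316,305) and the hinge just above it at (317,250). I'm pressing gently toward the upright stop.

```bash
python3 -m crank '[[0,0,0,0.01,0,-0.004,1],[0,0,0,0.008,0,0,1],[0,0,0,0,0,0,1],[0,0,0,0,0,0,1]]'
```

```text
t: 6.42
position: [0.4757, 0.2059, 0.1468]
orientation: [[-0.133, 0.991, 0.0], [0.991, 0.133, -0.005], [-0.005, -0.001, -1.0]]
contact_force: [3.1, -6.6, 4.6]
grip_width: 0.0164
grasp_force: 58.5
```

```bash
python3 -m crank '[[0,0,0.2,-0.001,0.0192,0,1],[0,0,0.2,-0.001,0.0192,0,1],[0,0,0.2,-0.001,0.0192,0,1],[0,0,0.2,-0.001,0.0192,0,1],[0,0,0,0,0,0,1]]'
python3 - <<'E'
from h import *
s=r.read_state();R0=np.array(s["orientation"]);v=np.array(s["position"])[:2]-[.4821,.1583]
print("rad mm",1e3*np.hypot(*v),"in tool",1e3*R0[:2,:2].T@v,"yaw turned",np.arctan2(R0[0,0],R0[1,0])-np.arctan2(-.133,.991),"pos turned",np.arctan2(v[0],v[1])-np.arctan2(-.133,.991),R0.T@s["contact_force"])
E
```

```text
t: 6.83
position: [0.4945, 0.2047, 0.1468]
orientation: [[0.267, 0.964, -0.002], [0.964, -0.267, -0.004], [-0.004, -0.001, -1.0]]
contact_force: [1.5, -5.3, 5.7]
grip_width: 0.0168
grasp_force: 59.0
rad mm 48.06634282680585 in tool [48.06431788 -0.3943985 ] yaw turned 0.40355603243842386 pos turned 0.3953536106367659 [-4.74731409  2.83367055 -5.6617194 ]
```

Tracking is nearly perfect. Continue.

```bash
python3 -m crank '[[0,0,0.2,-0.001,0.0192,0,1],[0,0,0.2,-0.001,0.0192,0,1],[0,0,0.2,-0.001,0.0192,0,1],[0,0,0.2,-0.001,0.0192,0,1],[0,0,0.2,-0.001,0.0192,0,1],[0,0,0.2,-0.001,0.0192,0,1],[0,0,0,0,0,0,1]]'
python3 -m crank '[[0,0,0.2,-0.001,0.0192,0,1],[0,0,0.2,-0.001,0.0192,0,1],[0,0,0.2,-0.001,0.0192,0,1],[0,0,0.2,-0.001,0.0192,0,1],[0,0,0.2,-0.001,0.0192,0,1],[0,0,0.2,-0.001,0.0192,0,1],[0,0,0,0,0,0,1],[0,0,0,0,0,0,1]]'
python3 - <<'E'
from h import *
s=r.read_state();R0=np.array(s["orientation"]);v=np.array(s["position"])[:2]-[.4821,.1583]
print("rad mm",1e3*np.hypot(*v),"in tool",1e3*R0[:2,:2].T@v,"yaw turned",np.arctan2(R0[0,0],R0[1,0])-np.arctan2(-.133,.991),"pos turned",np.arctan2(v[0],v[1])-np.arctan2(-.133,.991),R0.T@s["contact_force"])
E
```

```text
t: 7.42
position: [0.5183, 0.1897, 0.1468]
orientation: [[0.764, 0.645, -0.002], [0.645, -0.764, -0.003], [-0.003, 0.001, -1.0]]
contact_force: [2.0, -4.8, 5.7]
grip_width: 0.0165
grasp_force: 60.8
t: 8.08
position: [0.5294, 0.1639, 0.1468]
orientation: [[0.994, 0.106, -0.001], [0.106, -0.994, -0.002], [-0.001, 0.002, -1.0]]
contact_force: [1.5, -5.6, 4.5]
grip_width: 0.0164
grasp_force: 61.3
rad mm 47.6078544618524 in tool [47.60510219 -0.50836646] yaw turned 1.5979138294623767 pos turned 1.5872328649781058 [ 0.86745719  5.75619981 -4.48210479]
```

```bash
python3 -m crank '[[0,0,0.2,-0.001,0.0192,0,1],[0,0,0.1,0.002,0.0096,0,1],[0,0,0.06,0.002,0.008,0,1],[0,0,0.04,0.002,0.008,0,1],[0,0,0,0,0,0,1],[0,0,0,0,0,0,1]]'
python3 - <<'E'
from h import *
s=r.read_state();R0=np.array(s["orientation"]);v=np.array(s["position"])[:2]-[.4821,.1583]
print("rad mm",1e3*np.hypot(*v),"in tool",1e3*R0[:2,:2].T@v,"yaw turned",np.arctan2(R0[0,0],R0[1,0])-np.arctan2(-.133,.991),"pos turned",np.arctan2(v[0],v[1])-np.arctan2(-.133,.991),R0.T@s["contact_force"])
E
```

```text
t: 8.58
position: [0.5308, 0.1541, 0.1468]
orientation: [[0.996, -0.094, -0.001], [-0.094, -0.996, 0.001], [-0.001, -0.001, -1.0]]
contact_force: [-0.7, 0.4, 4.1]
grip_width: 0.0166
grasp_force: 60.9
rad mm 48.84870309133118 in tool [48.84678637 -0.4302716 ] yaw turned 1.7985871988233402 pos turned 1.7897797744985136 [-0.7783162  -0.33773483 -4.09374004]
```

```bash
python3 -m crank '[[0,0,0.04,0.002,0.01,0,1],[0,0,0.04,0.002,0.01,0,1],[0,0,0,0,0,0,1],[0,0,0,0,0,0,1]]'
python3 - <<'E'
from h import *
s=r.read_state();R0=np.array(s["orientation"]);v=np.array(s["position"])[:2]-[.4821,.1583]
print("in tool",1e3*R0[:2,:2].T@v,"pos turned",np.arctan2(v[0],v[1])-np.arctan2(-.133,.991),R0.T@s["contact_force"])
d=r.get_image("wrist");cv2.imwrite("pics/w5.png",d["image"])
E
```

```text
t: 8.92
position: [0.5311, 0.1524, 0.1468]
orientation: [[0.991, -0.134, -0.001], [-0.134, -0.991, 0.009], [-0.002, -0.009, -1.0]]
contact_force: [0.5, 12.0, 3.1]
grip_width: 0.0166
grasp_force: 60.6
in tool [49.33258082 -0.76971194] pos turned 1.823469057601225 [ -1.08766115 -12.01969989  -3.01437297]
```

View pics/w5.png

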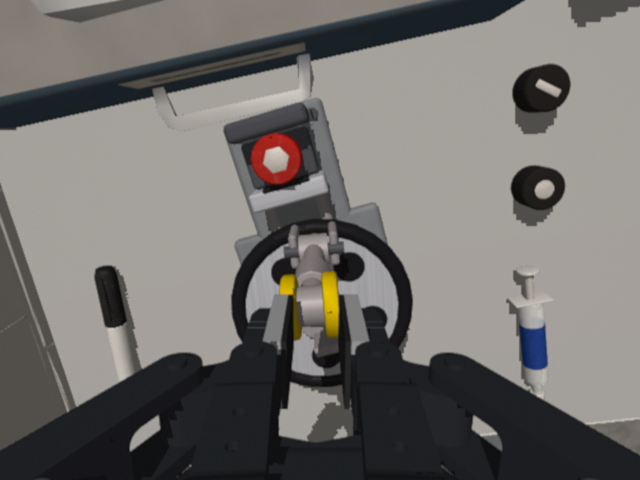

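The jaw (white bar at 290,205) is closed up to the red specimen, the crank stands upright in the fingers, and the stop gives about 12 N. I relax the load, open and lift.

```bash
python3 -m crank '[[0,0,-0.08,0,-0.008,0,1],[0,0,0,0,0,0,1]]'
python3 -m crank '[[0,0,0,0,0,0,-0.3],[0,0,0,0,0,0,-1],[0,0,0,0,0,0,-1],[0,0,0,0,0,0,-1],[0,0,0,0,0,0,-1],[0,0,0,0,0,0,-1],[0,0,0,0,0,0,-1]]'
python3 -m crank '[[0,0,0,0,0,-0.05,-1],[0,0,0,0,0,-0.1,-1],[0,0,0,0,0,-0.1,-1],[0,0,0,0,0,-0.1,-1],[0,0,0,0,0,-0.1,-1],[0,0,0,0,0,0,-1],[0,0,0,0,0,0,-1]]'
python3 - <<'E'
from h import *
d=r.get_image("wrist")["image"];e=r.get_image("scene")["image"][130:290,250:450]
cv2.imwrite("pics/f1.png",np.hstack([cv2.resize(d,(400,300)),cv2.resize(e,(375,300))]))
E
```

```text
t: 9.13
position: [0.5312, 0.1531, 0.1468]
orientation: [[0.996, -0.094, -0.001], [-0.094, -0.996, 0.005], [-0.002, -0.005, -1.0]]
contact_force: [-0.7, 7.0, 4.0]
grip_width: 0.0165
grasp_force: 60.9
t: 9.72
position: [0.5318, 0.1501, 0.1469]
orientation: [[0.995, -0.096, -0.0], [-0.096, -0.995, -0.0], [-0.0, 0.0, -1.0]]
contact_force: [0.3, 0.6, 0.4]
grip_width: 0.0853
grasp_force: 0.0
t: 10.3
position: [0.5332, 0.1505, 0.2628]
orientation: [[0.995, -0.096, 0.005], [-0.096, -0.995, 0.001], [0.005, -0.001, -1.0]]
contact_force: [-0.8, -0.4, 0.4]
grip_width: 0.0855
grasp_force: 0.0
```

View pics/f1.png

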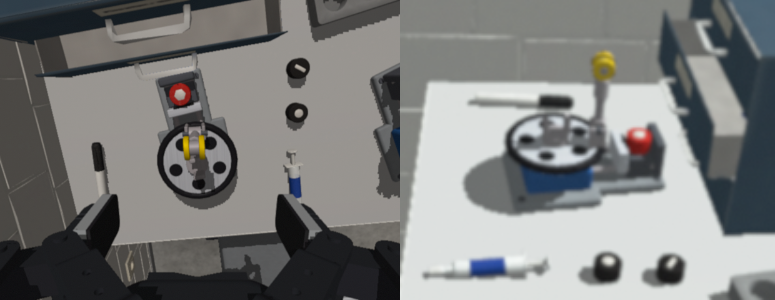

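The wrist view (left) shows the crank pointing toward the specimen at (193,145). The scene view (right) shows it upright with the grip at (603,65) and the jaw against the red specimen. The gripper is clear of everything.

```bash
python3 -c "
from plant import r
print(r.finish_job())"
```

```text
the job is handed in; nothing more can be done
None
```

I handed the job in at about 10 s; no verdict came back. The red clamp's crank stands upright, its wheel is turned clockwise to the stop with the jaw on the specimen, the gripper is clear, and I never touched the other clamp.

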